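# Fetch the cup wheel from behind the bottles and weigh it

### The arm

A 7-joint arm with a two-finger parallel gripper is mounted at the origin on the work surface. World frame = base frame: x ahead of the robot, y to its left, z up, the work surface at z = 0. Lengths are in m, angles in rad, forces in N, time in s.
With the tool pointing down it reaches from about 0.425 to 0.875 m from the base axis. Payload 4.7 kg.
Tool frame: the origin (TCP) lies on the centre line of the jaws, within the pads' length; the fingertips stand 17 mm ahead of it and the grasp point (between the pads) lies 2 mm behind it; z points along the fingers, y is the line along which they close (so a half turn about z gives the same grasp; the last joint's range is limited). The gripper opens to 85 mm and grips with 20 to 120 N. Pads are 22 mm wide; open, the fingers measure 114 mm over their backs; the gripper's body (76 mm by 85 mm) begins 54 mm behind the grasp point. The pads swing forward as they close: fully open they stand 13 mm farther back than shut.
Start: joints at [-1.313, 0.321, -0.07, 1.45, 0.023, 1.371, -0.057], TCP at [0.157, 0.631, 0.248] pointing down, gripper open.
Joint ranges: [-2.86, 2.86], [-0.3, 2.09], [-1.38, 1.24], [0.06, 2.45], [-1.56, 4.7], [0.09, 2.05], [-2.69, 2.69]. Speed limits (rad/s): [2.57, 2.57, 3.14, 3.14, 3.14, 3.14, 3.14].

### API

Orientations are given as a rotation vector (axis times angle).
In Python, from plant import arm gives the robot as it stands.
- The arm moves only by the tool apply_moves, never from a script. Its argument "deltas" is text: rows parted by semicolons, each of 7 numbers parted by spaces: the turn, a rotation vector about the tool's x, y, z in rad, then the shift along the tool's x, y, z in cm, then the gripper command: -1 is fully open, 1 is shut, values between are in proportion. A call has 1 to 8 rows; each row is the pose to reach, as a shift and turn from the pose commanded when the call began, along the tool's axes at that moment; what a row does not reach only later rows make up. A row lasts 1/10 s, in which the tool goes at most 50 mm and 8.59 degrees, less where a joint would pass 70% of its speed; a pose out of reach is approached as far as the arm can. A call with a gripper value outside its range is refused whole. The fingers move at their own pace and stop on an object; "newtons" is the grip in N (left out, the last holds). Time passes only in rows, so rows that repeat a pose let the fingers close. It gives the time, the measured TCP pose, the force, the opening and the grip force at its end, in the units of the state.
- arm.get_obs(): the state, without advancing time (a new reading comes with each control period).
- arm.capture(name): name is "scene" or "side" or "wrist"; returns a dict with "pixels" (480x640x3 uint8, red, green, blue), "vfov" (degrees; the focal length in pixels is half the picture's height over the tangent of half this angle, whatever the lens; pixels are square), "cx", "cy" (the principal point, pixels), "extrinsics" (4x4, takes a point from camera to world coordinates); the wrist camera has in their place "hand_eye" (4x4, takes a point from camera to tool coordinates, whose origin is the TCP and whose axes are the flange's). Camera axes: x right, y down, z forward; pixel columns grow to the right and rows downward; lengths in m; the calibration is good to about 2 mm. A picture is of the moment at which its call begins: read the wrist's pose just before it. There is no depth.
- arm.hand_in(): hands the job in; it is judged then, once.
Trained networks look in the newest picture that a camera, given by its name, has taken for a name from the list of things; names that differ only in an ending like _2 or _b are one class to them, and where a whole thing is asked for, a point or a joint stands for the part that bears it (a point fixed in the world has none). Each returns a list of dicts, best first, with "conf" (0 to 1); they miss things now and then, are a little off and sometimes report something else, mostly with a low value. They report only what shows in the picture. A call takes as long as a camera call. They do not tell look-alikes from the thing itself.
- arm.boxes_of(camera, target): "rect" ([centre column, centre row, width, height] in pixels, round what is visible of it).
The state is a dict: "time": time; "joints": joint angles; "dq": joint speeds; "effort": joint torques, N m; "tool_pos": TCP position; "tool_rot": TCP orientation; "force": force on the tool from outside, world axes, zero at the start; "moment": the same for the moment, N m; "width": finger opening in m; "finger_force": force on a finger pad.
Only numpy, scipy, OpenCV 4.12 (cv2) and the standard library are available. Lean on these libraries where they do the work, as an engineer would, in place of code of your own. Each camera call takes 0.05 s, during which the arm holds its last target. There are 200 camera calls.

### The job

The red cup wheel on the round stone board is hemmed in by three bottles: first move all three bottles to the grey tray and stand them there, then set the red wheel in the middle of the scale's pan, flat, with its hub up. Only after that, stand every bottle back on the same ring of the board where it stood at the start. Do not knock a bottle over, and leave the green wheel where it is.

Things in the scene. Friction and masses are not known exactly. Their poses are not given: they have to be found in the camera images.
- bottle_blue: White plastic bottle with a blue cap, conical shoulder. Upright, round about its z axis, about 0.3 kg; body 60 mm in diameter with a pale paper label, on top a screw cap 30 mm in diameter and 34 mm tall, 130 mm to the top of the cap. Origin: centre of its underside, z up. It starts on one of the three blue rings of the board.
- bottle_yellow: Brown bottle with a yellow cap, conical shoulder. Upright, round about its z axis, about 0.3 kg; body 60 mm in diameter with a pale paper label, on top a screw cap 30 mm in diameter and 34 mm tall, 122 mm to the top of the cap. Origin: centre of its underside, z up. It starts on one of the three blue rings of the board.
- bottle_black: Bare steel can with a black screw cap, flat shoulder. Upright, round about its z axis, about 0.3 kg; body 60 mm in diameter with a pale paper label, on top a screw cap 30 mm in diameter and 34 mm tall, 126 mm to the top of the cap. Origin: centre of its underside, z up. It starts on one of the three blue rings of the board.
- wheel_red: Red diamond cup wheel for a stone grinder, 0.4 kg, lying rim down: red cup 90 mm in diameter, 24 mm tall at the middle, with a bare steel hub 30 mm in diameter standing on it from 24 to 50 mm above the underside: grip it by the hub. Origin: centre of its underside, z up along the hub. It starts at the centre of the board, with about 5 mm between its rim and each bottle, and the bottles are far taller than it.
- wheel_green: A spare cup wheel of the same shape and size, but green, loose on the slab beyond the board. Not to be moved. Origin: centre of its underside.
- board: Fixed round pale stone board, 240 mm in diameter, 20 mm thick, without a rim. Three blue painted rings (72 mm outside diameter) mark the bottles' places, each centred 80 mm from the board's centre: one on its -x axis, the other two at 60 degrees either side of its +x axis. Turned any way round. Origin: centre of its underside, at the height of the slab; the top is 20 mm above.
- tray: Fixed shallow grey tray, 190 x 190 mm outside, walls 5 mm thick and 18 mm tall, floor 5 mm thick: room for three bottles. Left or right of the board. Origin: centre of its underside, x and y along its sides.
- scale: Fixed white bench scale with a round steel pan 130 mm in diameter, whose flat top is 48 mm above the slab; the white housing is 200 x 170 mm and 34 mm tall, with a dark display on the -x side of the pan. The pan does not move. On the other side of the board from the tray. Origin: under the centre of the pan, at the height of the slab.
There are look-alikes about, which are no part of the job. What is shaped like the bottle_black but orange or purple is not meant.

How it is judged:
By the outcome, as a careful person would: the job done as asked, in the order asked, and still so for the second after the job is handed in, with the robot touching nothing.
It also fails if it takes over 144 s, if anything falls off the work surface, if the arm or the gripper's body presses on something with over 40 N, if the wrist force passes 120 N, or if a joint passes its speed limit or range.

## Working session

There is one attempt and no reset: what is moved stays moved. The work goes in short steps, Python scripts to look and compute and a tool call to move; the robot and the scene stay as the last step left them, time stands still between calls to the robot, and variables do not carry over. Pictures are saved under pics/ and viewed, at most 16 in all, crops included, and the job is handed in when it is done.

Besides the shell and the picture viewer there is one more tool, called after ">>>" as a command line: name --argument value ..., lists and objects as JSON in quotes. apply_moves: Moves the arm, as the interface text tells. Its arguments: {"type":"object","properties":{"deltas":{"type":"string"},"newtons":{"type":"number"}},"required":["deltas"]}

```bash
ls; mkdir -p pics
python3 - <<'E'
from plant import arm
import cv2,numpy as np
o=arm.get_obs();print({k:np.round(v,3).tolist() for k,v in o.items()})
for c in ["scene","side","wrist"]:
    d=arm.capture(c);cv2.imwrite(f"pics/{c}0.png",d["pixels"][:,:,::-1])
    print(c,d["vfov"],d["cx"],d["cy"],np.round(d.get("extrinsics",d.get("hand_eye")),4).tolist())
    for n in ["bottle_blue","bottle_yellow","bottle_black","wheel_red","wheel_green","board","tray","scale"]:
        print(n,[(np.round(b["rect"]).tolist(),round(b["conf"],2)) for b in arm.boxes_of(c,n)])
E
```

```text
pics
{'time': 0.0, 'joints': [-1.313, 0.322, -0.07, 1.452, 0.023, 1.371, -0.057], 'dq': [0.0, 0.001, -0.0, -0.001, -0.001, -0.0, -0.001], 'effort': [-0.001, -49.359, -0.383, -31.433, 0.013, 0.011, 0.0], 'tool_pos': [0.157, 0.63, 0.247], 'tool_rot': [-0.382, -3.118, 0.003], 'force': [-0.098, 0.563, -0.192], 'moment': [0.013, 0.013, -0.034], 'finger_force': 0.0, 'width': 0.085}
scene 44.288905473485315 317.8420161847164 238.48967625266027 [[0.3722, 0.7285, -0.5752, 1.2935], [0.9281, -0.2976, 0.2237, -0.2978], [-0.0082, -0.6171, -0.7869, 1.1146], [0.0, 0.0, 0.0, 1.0]]
bottle_blue [([298.0, 268.0, 27.0, 48.0], 0.63)]
bottle_yellow [([329.0, 224.0, 31.0, 45.0], 0.84)]
bottle_black [([374.0, 137.0, 26.0, 44.0], 0.92), ([365.0, 270.0, 31.0, 47.0], 0.61), ([296.0, 186.0, 24.0, 48.0], 0.59)]
wheel_red [([331.0, 267.0, 39.0, 32.0], 0.6)]
wheel_green [([270.0, 367.0, 44.0, 41.0], 0.6)]
board [([331.0, 275.0, 104.0, 88.0], 0.61)]
tray [([426.0, 207.0, 99.0, 74.0], 0.74)]
scale [([190.0, 272.0, 95.0, 96.0], 0.59), ([298.0, 270.0, 27.0, 54.0], 0.26)]
side 51.526548577152816 322.41509030689457 233.
[... 289 characters left out ...]
, 0.59), ([436.0, 352.0, 40.0, 59.0], 0.58)]
wheel_red [([301.0, 241.0, 35.0, 31.0], 0.79), ([317.0, 362.0, 127.0, 113.0], 0.64)]
wheel_green [([268.0, 186.0, 32.0, 26.0], 0.71)]
board [([308.0, 249.0, 101.0, 72.0], 0.94), ([377.0, 178.0, 80.0, 51.0], 0.57)]
tray [([317.0, 362.0, 130.0, 116.0], 0.77), ([266.0, 184.0, 38.0, 25.0], 0.59)]
scale []
wrist 67.33039050219502 319.21990172985824 239.74658121052602 [[0.0007, -0.9534, -0.3017, 0.076], [1.0, 0.0008, -0.0004, 0.0], [0.0006, -0.3017, 0.9534, -0.1249], [0.0, 0.0, 0.0, 1.0]]
bottle_blue []
bottle_yellow []
bottle_black [([37.0, 382.0, 74.0, 88.0], 0.7)]
wheel_red []
wheel_green []
board []
tray [([116.0, 464.0, 53.0, 31.0], 0.93)]
scale []
```

Run:
```python
import cv2
a=cv2.imread("pics/scene0.png")[80:420,120:520];cv2.imwrite("pics/sc0.png",cv2.resize(a,None,fx=1.75,fy=1.75,interpolation=2))
a=cv2.imread("pics/side0.png")[130:440,180:500];cv2.imwrite("pics/sd0.png",cv2.resize(a,None,fx=1.9,fy=1.9,interpolation=2))
```

```text
(no output)
```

View pics/sc0.png

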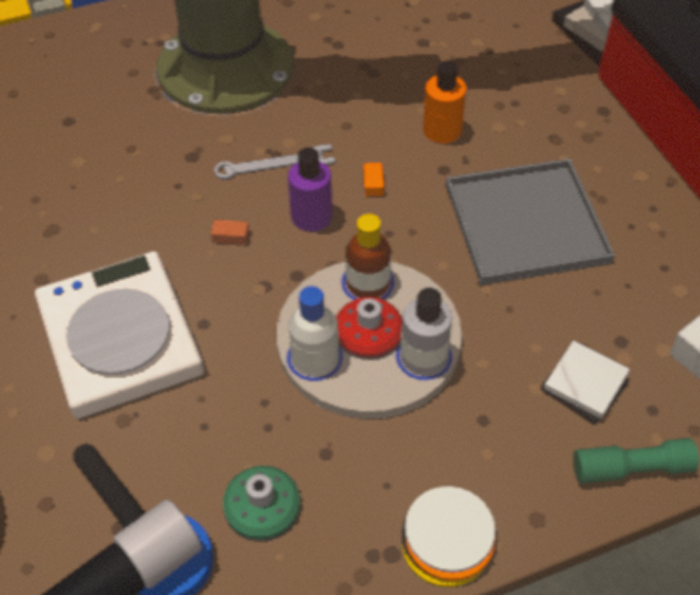

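View pics/sd0.png

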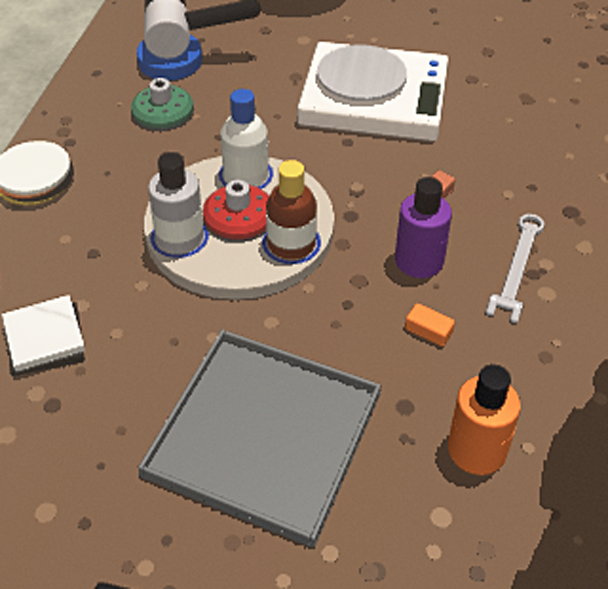

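The scene shows the yellow bottle at about (331,211), blue at (298,253) and black at (366,254) around the red hub at (331,254). The tray is on the right (+y), the scale on the left, and the purple and orange bottles are decoys.

```bash
cat > h.py <<'E'
import numpy as np, cv2
from plant import arm
from scipy.spatial.transform import Rotation as R
def pose():
    o=arm.get_obs();T=np.eye(4);T[:3,:3]=R.from_rotvec(o["tool_rot"]).as_matrix();T[:3,3]=o["tool_pos"];return T
def cam(c,save=None):
    P=pose();d=arm.capture(c)
    E=P@d["hand_eye"] if c=="wrist" else d["extrinsics"]
    if save: cv2.imwrite("pics/"+save,d["pixels"][:,:,::-1])
    return dict(E=np.array(E),f=240/np.tan(np.radians(d["vfov"])/2),cx=d["cx"],cy=d["cy"],px=d["pixels"])
def hit(C,uv,z):
    r=C["E"][:3,:3]@[(uv[0]-C["cx"])/C["f"],(uv[1]-C["cy"])/C["f"],1];o=C["E"][:3,3]
    return (o+r*(z-o[2])/r[2])[:2]
def proj(C,p):
    q=np.linalg.inv(C["E"])@np.append(p,1);return q[:2]/q[2]*C["f"]+[C["cx"],C["cy"]]
def tri(Cs,uvs):
    A=[];b=[]
    for C,uv in zip(Cs,uvs):
        r=C["E"][:3,:3]@[(uv[0]-C["cx"])/C["f"],(uv[1]-C["cy"])/C["f"],1];r/=np.linalg.norm(r)
        M=np.eye(3)-np.outer(r,r);A.append(M);b.append(M@C["E"][:3,3])
    return np.linalg.solve(sum(A),sum(b))
def go(p,yaw=None):
    "tool-frame (rotvec, cm) from now to p=(x,y,z), pointing down, tool y at world angle yaw"
    T=pose();y=T[:3,1];a=np.arctan2(y[1],y[0]) if yaw is None else yaw
    Y=np.array([np.cos(a),np.sin(a),0]);Z=np.array([0,0,-1.]);G=np.c_[np.cross(Y,Z),Y,Z]
    print("rot",np.round(R.from_matrix(T[:3,:3].T@G).as_rotvec(),3),"cm",np.round(T[:3,:3].T@(np.array(p)-T[:3,3])*100,2),"yaw",round(a,3))
    return T[:3,:3]
E
python3 - <<'E'
from h import *
S=cam("scene");D=cam("side")
s=lambda x,y:(x/1.75+120,y/1.75+80); d=lambda x,y:(x/1.9+180,y/1.9+130)
for n,a,b,z in [("blue",(312,303),(242,106),.133),("yel",(369,230),(292,179),.125),("black",(430,304),(172,170),.129),("hub",(370,304),(237,187),.07),("pan",(118,331),(362,73),.048),("green",(259,484),(160,84),.05),
 ("t1",(447,178),(380,386),.018),("t2",(570,163),(313,543),.018),("t3",(612,258),(142,467),.018),("t4",(481,279),(222,334),.018),("orange",(448,75),(493,384),.11),("purple",(309,160),(428,193),.11)]:
    print(n,hit(S,s(*a),z).round(4),hit(D,d(*b),z).round(4),tri([S,D],[s(*a),d(*b)]).round(4))
print(pose().round(3))
E
```

```text
blue [ 0.5965 -0.0707] [ 0.5985 -0.071 ] [ 0.5978 -0.0706  0.1339]
yel [0.5104 0.0385] [0.5112 0.0378] [0.511  0.0383 0.1256]
black [0.6481 0.0596] [0.649  0.0568] [0.6487 0.0588 0.1305]
hub [0.5809 0.011 ] [0.5867 0.0078] [0.5847 0.0105 0.0737]
pan [ 0.4847 -0.2939] [ 0.4793 -0.2862] [ 0.4803 -0.2939  0.0423]
green [ 0.7543 -0.1976] [ 0.755 -0.197] [ 0.7547 -0.1973  0.0501]
t1 [0.3765 0.2186] [0.3749 0.2218] [0.3748 0.2199 0.0156]
t2 [0.4178 0.3993] [0.4094 0.4091] [0.4104 0.4049 0.0091]
t3 [0.5981 0.3628] [0.5908 0.3695] [0.5933 0.3664 0.0113]
t4 [0.5632 0.1809] [0.5576 0.1915] [0.5589 0.1849 0.0102]
orange [0.2669 0.2651] [0.2673 0.2613] [0.2681 0.2637 0.1122]
purple [0.3519 0.0164] [0.357  0.0115] [0.3565 0.0153 0.1141]
[[-0.97   0.241  0.     0.157]
 [ 0.241  0.97   0.     0.631]
 [-0.     0.    -1.     0.248]
 [ 0.     0.     0.     1.   ]]
```

>>> apply_moves --deltas "0 0 0 -26 -25 -8 -1;0 0 0 -26 -25 -8 -1;0 0 0 -26 -25 -8 -1;0 0 0 -26 -25 -8 -1;0 0 0 -26 -25 -8 -1;0 0 0 -26 -25 -8 -1;0 0 0 -26 -25 -8 -1;0 0 0 -26 -25 -8 -1"

```text
time: 2.25
tool_pos: [0.3524, 0.3208, 0.3302]
tool_rot: [0.393, 3.114, 0.002]
force: [0.4, 0.0, -0.1]
width: 0.0852
finger_force: 0.0
```

>>> apply_moves --deltas "0 0 0 -26 -25 -2 -1;0 0 0 -26 -25 -2 -1;0 0 0 -26 -25 -2 -1;0 0 0 -26 -25 -2 -1;0 0 0 -26 -25 -2 -1;0 0 0 -26 -25 -2 -1;0 0 0 -26 -25 -2 -1;0 0 0 -26 -25 -2 -1"

```text
time: 3.05
tool_pos: [0.5426, 0.0131, 0.349]
tool_rot: [0.397, 3.114, -0.004]
force: [0.2, -0.4, 0.2]
width: 0.0852
finger_force: 0.0
```

Run:
```python
from h import *
print(pose().round(4))
W=cam("wrist","w1.png")
for n,z in [("bottle_blue",0),("bottle_yellow",0),("bottle_black",0),("wheel_red",.05),("board",.02)]:
    for b in arm.boxes_of("wrist",n): print(n,np.round(b["rect"],1),round(b["conf"],2))
for n,p in [("blue",(.5978,-.0706,.15)),("yel",(.511,.038,.142)),("black",(.6487,.0588,.146)),("hub",(.5847,.0105,.07))]: print(n,proj(W,p).round(1))
```

```text
[[-0.9681  0.2506  0.0023  0.5426]
 [ 0.2506  0.9681 -0.003   0.0131]
 [-0.003  -0.0024 -1.      0.349 ]
 [ 0.      0.      0.      1.    ]]
bottle_blue [263.6 263.6  54.4  75.6] 0.9
bottle_yellow [335.5 164.3  54.3  59.7] 0.69
bottle_yellow [326.2 216.  182.6 176. ] 0.44
bottle_black [380.7 274.3  61.8  75. ] 0.76
bottle_black [327.2 215.9 183.4 179.5] 0.72
bottle_black [275.4  31.4  64.5  62.7] 0.7
wheel_red [327.6 222.1  72.3  64.4] 0.94
board [325.5 216.7 182.7 180.8] 0.92
board [227.9 357.1  45.8  50.1] 0.52
blue [251.5 285.4]
yel [337.7 170.2]
black [390.1 299.3]
hub [326.8 230.5]
```

View pics/w1.png

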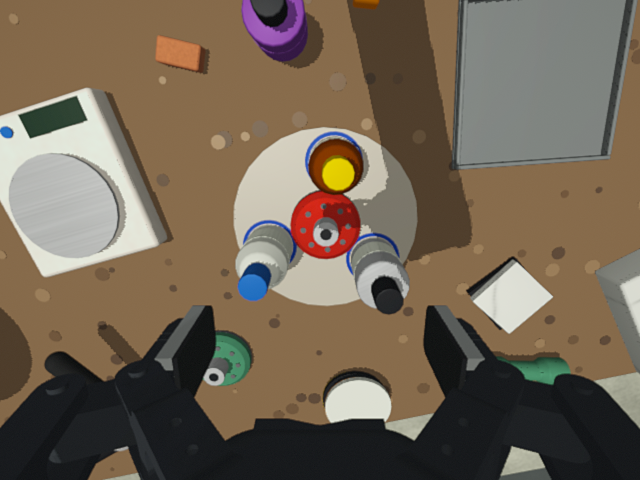

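The wrist view agrees with the estimates to within a few pixels: blue cap (253,282), yellow (338,173), black (389,295), hub (326,231), board centre (326,216), pan (64,206).

Run:
```python
from h import *
W=cam("wrist");S=cam("scene");D=cam("side")
for n,w,z in [("blue",(253,282),.15),("yel",(338,173),.142),("black",(388,296),.146),("hub",(326,231),.07),("board",(325.5,216.7),.02),("pan",(64,206),.048),("tray c near scale",(455,166),.018),("tray2",(610,157),.018)]:
    print(n,hit(W,w,z).round(4))
hsv=lambda C:cv2.cvtColor(C["px"],cv2.COLOR_RGB2HSV)
for nm,C,roi in [("S",S,(220,290,270,320)),("D",D,(170,260,250,350))]:
    y0,y1,x0,x1=(185,290,270,385) if nm=="S" else (165,265,250,350)
    h=hsv(C)[y0:y1,x0:x1]
    for n,lo,hi in [("blue",(105,130,60),(125,255,255)),("yel",(22,150,100),(33,255,255)),("black",(0,0,0),(180,255,60))]:
        m=cv2.inRange(h,lo,hi);k,l,st,ce=cv2.connectedComponentsWithStats(m)
        i=[j for j in range(1,k) if st[j,4]>25];print(nm,n,[(ce[j]+[x0,y0]).round(1).tolist()+[int(st[j,4])] for j in i])
```

```text
blue [ 0.5922 -0.0568]
yel [0.5102 0.0474]
black [0.6405 0.0689]
hub [0.5816 0.0205]
board [0.577  0.0219]
pan [ 0.4828 -0.2791]
tray c near scale [0.5527 0.1934]
tray2 [0.5871 0.3808]
S blue [[297.5, 249.4, 114]]
S yel [[330.4, 210.8, 209]]
S black [[364.7, 254.1, 186]]
D blue [[269.3, 167.5, 135], [306.7, 183.8, 115], [283.6, 258.2, 32]]
D yel [[332.9, 218.2, 78], [333.2, 229.3, 53]]
D black [[269.9, 219.6, 215]]
```

Run:
```python
from h import *
print(pose().round(4)); go((.647,.0587,.17));go((.647,.0587,.135))
```

```text
[[-9.711e-01  2.387e-01 -0.000e+00  5.404e-01]
 [ 2.387e-01  9.711e-01  7.000e-04  2.170e-02]
 [ 2.000e-04  7.000e-04 -1.000e+00  3.484e-01]
 [ 0.000e+00  0.000e+00  0.000e+00  1.000e+00]]
rot [ 0.001 -0.     0.   ] cm [-9.47  6.13 17.84] yaw 1.33
rot [ 0.001 -0.     0.   ] cm [-9.47  6.12 21.34] yaw 1.33
```

>>> apply_moves --deltas "0 0 0 -4.5 3 4 -1;0 0 0 -9.5 6.1 8 -1;0 0 0 -9.5 6.1 12 -1;0 0 0 -9.5 6.1 16 -1;0 0 0 -9.5 6.1 19 -1;0 0 0 -9.5 6.1 21.3 -1;0 0 0 -9.5 6.1 21.3 -1;0 0 0 -9.5 6.1 21.3 -1"

```text
time: 4.3
tool_pos: [0.6479, 0.057, 0.1359]
tool_rot: [0.38, 3.118, 0.0]
force: [0.6, 0.8, 0.7]
width: 0.0856
finger_force: 0.0
```

Run:
```python
from h import *
S=cam("scene","s2.png");D=cam("side","d2.png");cam("wrist","w2.png")
a=S["px"][200:320,260:420];b=D["px"][160:280,230:390];w=cv2.resize(cv2.imread("pics/w2.png"),None,fx=.625,fy=.625)
im=np.hstack([cv2.resize(x,(400,300))[:,:,::-1] for x in (a,b)]);im=np.vstack([im,np.hstack([w,np.zeros((300,400,3),np.uint8)])]);cv2.imwrite("pics/m2.png",im)
print(pose()[:3,3].round(4))
```

```text
[0.6491 0.0566 0.1378]
```

View pics/m2.png

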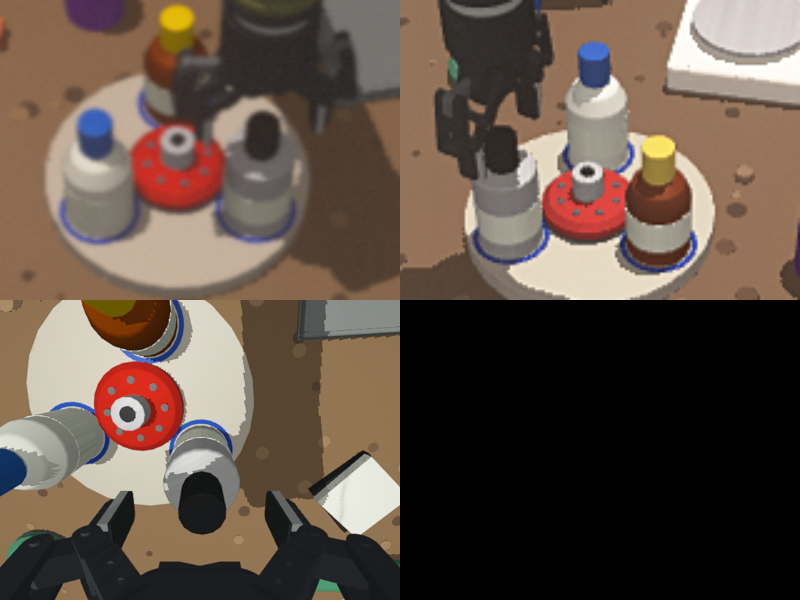

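The jaws straddle the black cap and are well centred (wrist inset: cap at x=202, jaws at 199). Closing now.

>>> apply_moves --deltas "0 0 0 0 0 0 1;0 0 0 0 0 0 1;0 0 0 0 0 0 1;0 0 0 0 0 0 1;0 0 0 0 0 0 1;0 0 0 0 0 0 1" --newtons 40

```text
time: 5.05
tool_pos: [0.6481, 0.0567, 0.1357]
tool_rot: [0.381, 3.118, 0.001]
force: [0.6, 0.8, 2.2]
width: 0.029
finger_force: 39.6
```

>>> apply_moves --deltas "0 0 0 0 0 -1 1;0 0 0 0 0 -3 1;0 0 0 0 0 -6 1;0 0 0 0 0 -9 1;0 0 0 1 1.5 -10 1;0 0 0 3 4 -10 1;0 0 0 5.3 7.5 -10 1;0 0 0 7.6 11 -10 1"

```text
time: 5.85
tool_pos: [0.5998, 0.1815, 0.2354]
tool_rot: [-0.385, -3.117, 0.001]
force: [1.4, 0.1, -3.4]
width: 0.0289
finger_force: 39.8
```

>>> apply_moves --deltas "0 0 0 2.2 3.2 0 1;0 0 0 4.5 6.5 0 1;0 0 0 6.5 9.4 0 1;0 0 0 8 11.6 0 1;0 0 0 9 12.8 1 1;0 0 0 9.3 13.1 3 1;0 0 0 9.3 13.1 5 1;0 0 0 9.3 13.1 6 1"

```text
time: 6.65
tool_pos: [0.5409, 0.3291, 0.1724]
tool_rot: [-0.383, -3.115, 0.006]
force: [-0.3, -0.7, -2.6]
width: 0.0292
finger_force: 39.8
```

Run:
```python
from h import *
S=cam("scene");D=cam("side")
a=S["px"][120:270,340:500];b=D["px"][250:440,230:433];
cv2.imwrite("pics/m3.png",np.hstack([cv2.resize(x,(400,375))[:,:,::-1] for x in (a,b)]))
o=arm.get_obs();print(pose()[:3,3].round(4),o["force"].round(1),o["width"],o["finger_force"])
```

```text
[0.5412 0.3291 0.173 ] [-0.6 -0.8 -2. ] 0.028604095653587142 39.819186329841614
```

View pics/m3.png

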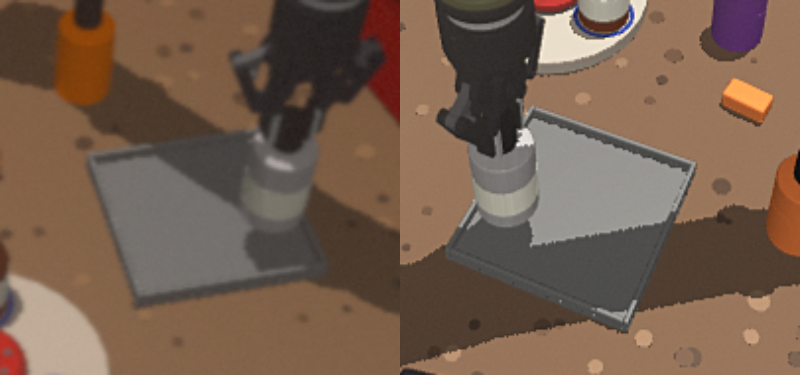

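The bottle is held upright over the far corner of the tray. Lowering it.

>>> apply_moves --deltas "0 0 0 0 0 1.5 1;0 0 0 0 0 3 1;0 0 0 0 0 4.2 1;0 0 0 0 0 5 1;0 0 0 0 0 5.3 1;0 0 0 0 0 5.5 1;0 0 0 0 0 5.5 1"

```text
time: 7.45
tool_pos: [0.5424, 0.3312, 0.1209]
tool_rot: [0.382, 3.117, 0.001]
force: [-0.9, -0.7, -2.5]
width: 0.029
finger_force: 39.8
```

>>> apply_moves --deltas "0 0 0 0 0 0.1 1;0 0 0 0 0 0.1 1;0 0 0 0 0 0.1 -1;0 0 0 0 0 0.1 -1;0 0 0 0 0 0.1 -1;0 0 0 0 0 0.1 -1;0 0 0 0 0 0.1 -1"

```text
time: 8.15
tool_pos: [0.5419, 0.331, 0.1193]
tool_rot: [0.382, 3.118, 0.0]
force: [0.4, -0.1, 0.4]
width: 0.0851
finger_force: 0.0
```

>>> apply_moves --deltas "0 0 0 0 0 -2 -1;0 0 0 0 0 -5 -1;0 0 0 0 0 -9 -1;0 0 0 0 0 -12 -1;0 0 0 0 0 -12 -1"

```text
time: 8.65
tool_pos: [0.5444, 0.3321, 0.2449]
tool_rot: [0.381, 3.112, 0.01]
force: [0.3, -0.3, 0.2]
width: 0.0853
finger_force: 0.0
```

Run:
```python
from h import *
T=pose();print(T.round(4));go((.5105,.0382,.20))
```

```text
[[-0.9704  0.2415  0.0074  0.5444]
 [ 0.2416  0.9704  0.0056  0.3321]
 [-0.0059  0.0072 -1.      0.2449]
 [ 0.      0.      0.      1.    ]]
rot [ 0.007  0.006 -0.   ] cm [ -3.79 -29.37   4.3 ] yaw 1.327
```

>>> apply_moves --deltas "0 0 0 -0.6 -4 0 -1;0 0 0 -1.2 -9 0 -1;0 0 0 -1.9 -14 0 -1;0 0 0 -2.6 -19 0 -1;0 0 0 -3.3 -24 0 -1;0 0 0 -4 -28 0 -1;0 0 0 -4 -29.2 2 -1;0 0 0 -4 -29.2 5 -1"

```text
time: 9.45
tool_pos: [0.5112, 0.0348, 0.1902]
tool_rot: [0.39, 3.113, 0.003]
force: [-0.6, 1.1, -0.5]
width: 0.0859
finger_force: 0.0
```

>>> apply_moves --deltas "0 0 0 0 0 2 -1;0 0 0 0 0 4 -1;0 0 0 0 0 5.8 -1;0 0 0 0 0 5.8 -1;0 0 0 0 0 5.8 -1"

```text
time: 9.95
tool_pos: [0.5101, 0.0378, 0.1312]
tool_rot: [-0.382, -3.118, 0.001]
force: [-0.4, -0.1, 0.6]
width: 0.0857
finger_force: 0.0
```

Run:
```python
from h import *
S=cam("scene");D=cam("side");W=cam("wrist")
a=S["px"][180:300,270:400];b=D["px"][170:270,260:370]
cv2.imwrite("pics/m4.png",np.hstack([cv2.resize(x,(260,240))[:,:,::-1] for x in (a,b)]+[cv2.resize(W["px"],(280,240))[:,:,::-1]]))
o=arm.get_obs();print(pose()[:3,3].round(4),o["force"].round(1),o["width"],o["finger_force"])
```

```text
[0.5111 0.0381 0.1324] [ 0.3 -0.   1. ] 0.08576562193877217 0.0
```

View pics/m4.png

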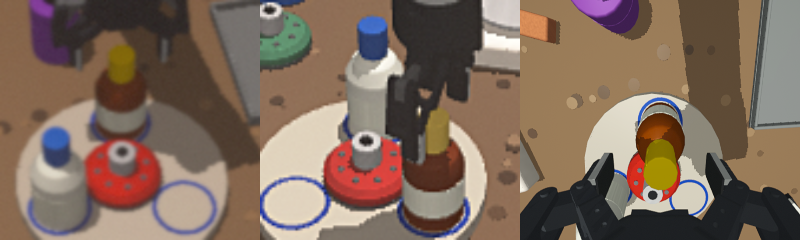

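The yellow cap is centred between the jaws, and the black bottle's ring is clear. Gripping and carrying.

>>> apply_moves --deltas "0 0 0 0 0 0 1;0 0 0 0 0 0 1;0 0 0 0 0 0 1;0 0 0 0 0 0 1;0 0 0 0 0 0 1;0 0 0 0 0 0 1" --newtons 40

```text
time: 10.7
tool_pos: [0.5105, 0.0382, 0.1316]
tool_rot: [0.382, 3.118, 0.001]
force: [0.5, 0.3, 2.4]
width: 0.0286
finger_force: 39.4
```

>>> apply_moves --deltas "0 0 0 0 0 -1 1;0 0 0 0 0 -3 1;0 0 0 0 0 -6 1;0 0 0 0 0 -9 1;0 0 0 0.2 1.5 -10 1;0 0 0 0.7 4 -10 1;0 0 0 1.2 7 -10 1;0 0 0 1.8 10 -10 1"

```text
time: 11.5
tool_pos: [0.5162, 0.1414, 0.2303]
tool_rot: [-0.382, -3.117, 0.0]
force: [1.3, -0.3, -2.4]
width: 0.0291
finger_force: 40.1
```

>>> apply_moves --deltas "0 0 0 0.6 3.2 0 1;0 0 0 1.1 6.2 0 1;0 0 0 1.5 8.4 0 1;0 0 0 1.7 9.6 1 1;0 0 0 1.7 9.6 3 1;0 0 0 1.7 9.6 5 1;0 0 0 1.7 9.6 6 1;0 0 0 1.7 9.6 6 1"

```text
time: 12.3
tool_pos: [0.5224, 0.2353, 0.169]
tool_rot: [-0.383, -3.115, 0.005]
force: [0.6, -0.3, -3.0]
width: 0.0289
finger_force: 40.0
```

>>> apply_moves --deltas "0 0 0 0 0 1.5 1;0 0 0 0 0 3 1;0 0 0 0 0 4.2 1;0 0 0 0 0 5 1;0 0 0 0 0 5.3 1;0 0 0 0 0 5.5 1;0 0 0 0 0 5.5 1"

```text
time: 13.0
tool_pos: [0.5241, 0.2368, 0.1169]
tool_rot: [0.382, 3.117, 0.001]
force: [0.9, 0.1, -1.4]
width: 0.0285
finger_force: 40.0
```

>>> apply_moves --deltas "0 0 0 0 0 0.1 1;0 0 0 0 0 0.1 1;0 0 0 0 0 0.1 -1;0 0 0 0 0 0.1 -1;0 0 0 0 0 0.1 -1;0 0 0 0 0 0.1 -1;0 0 0 0 0 0.1 -1"

```text
time: 13.7
tool_pos: [0.5236, 0.2366, 0.1152]
tool_rot: [-0.382, -3.118, 0.0]
force: [0.6, 0.7, -0.2]
width: 0.0854
finger_force: 0.0
```

>>> apply_moves --deltas "0 0 0 0 0 -2 -1;0 0 0 0 0 -5 -1;0 0 0 0 0 -9 -1;0 0 0 0 0 -12.4 -1;0 0 0 -1.5 -3 -12.4 -1;0 0 0 -3.5 -7 -12.4 -1;0 0 0 -5.5 -11 -12.4 -1;0 0 0 -7.5 -15 -12.4 -1"

```text
time: 14.5
tool_pos: [0.5604, 0.0714, 0.2396]
tool_rot: [0.381, 3.118, 0.001]
force: [1.1, 0.5, -0.2]
width: 0.0851
finger_force: 0.0
```

>>> apply_moves --deltas "0 0 0 -2 -4 0 -1;0 0 0 -4 -8 0 -1;0 0 0 -6.9 -13.1 0 -1;0 0 0 -6.9 -13.1 3 -1;0 0 0 -6.9 -13.1 6 -1;0 0 0 -6.9 -13.1 8 -1;0 0 0 -6.9 -13.1 10 -1;0 0 0 -6.9 -13.1 10 -1"

```text
time: 15.3
tool_pos: [0.5935, -0.0705, 0.1364]
tool_rot: [-0.381, -3.113, 0.001]
force: [-0.8, 0.0, 0.4]
width: 0.0857
finger_force: 0.0
```

Run:
```python
from h import *
S=cam("scene");D=cam("side");W=cam("wrist")
a=S["px"][150:300,270:470];b=D["px"][150:420,230:420]
cv2.imwrite("pics/m5.png",np.hstack([cv2.resize(x,(260,280))[:,:,::-1] for x in (a,b)]+[cv2.resize(W["px"],(280,280))[:,:,::-1]]))
o=arm.get_obs();print(pose()[:3,3].round(4),o["force"].round(1),o["width"],o["finger_force"])
```

```text
[ 0.5962 -0.0709  0.1403] [-0.7 -0.1  0.5] 0.08524163589379102 0.0
```

View pics/m5.png

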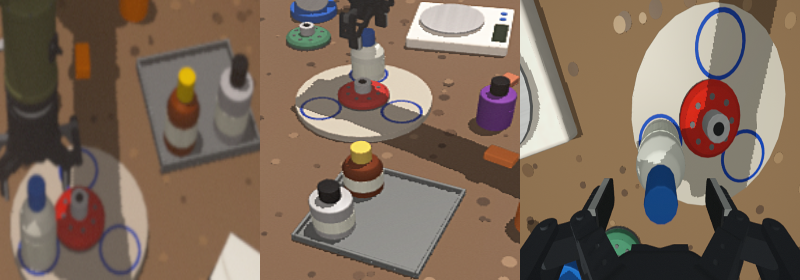

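The tray holds black and yellow, both upright, and the blue cap is centred in the jaws. I'll carry it high over to the free third spot.

>>> apply_moves --deltas "0 0 0 0 0 0 1;0 0 0 0 0 0 1;0 0 0 0 0 0 1;0 0 0 0 0 0 1;0 0 0 0 0 0 1;0 0 0 0 0 0 1" --newtons 40

```text
time: 16.05
tool_pos: [0.596, -0.0706, 0.1399]
tool_rot: [0.381, 3.117, 0.001]
force: [-0.5, 0.6, 3.1]
width: 0.0289
finger_force: 39.5
```

>>> apply_moves --deltas "0 0 0 0 0 -1 1;0 0 0 0 0 -3 1;0 0 0 0 0 -6 1;0 0 0 0 0 -9.5 1;0 0 0 0 0 -13 1;0 0 0 1 1.4 -15 1;0 0 0 2.8 3.8 -15 1;0 0 0 4.9 6.7 -15 1"

```text
time: 16.85
tool_pos: [0.5639, 0.0048, 0.2901]
tool_rot: [0.388, 3.116, -0.001]
force: [1.3, 0.7, -3.2]
width: 0.0288
finger_force: 39.9
```

>>> apply_moves --deltas "0 0 0 2.3 3.2 0 1;0 0 0 4.6 6.4 0 1;0 0 0 6.9 9.6 0 1;0 0 0 9.2 12.8 0 1;0 0 0 11.5 16 0 1;0 0 0 13.8 19.2 0 1;0 0 0 16 22 0 1;0 0 0 17.5 24 0 1"

```text
time: 17.65
tool_pos: [0.4503, 0.2834, 0.2889]
tool_rot: [-0.378, -3.117, 0.001]
force: [0.4, -0.1, -2.6]
width: 0.0287
finger_force: 39.9
```

>>> apply_moves --deltas "0 0 0 1 1.2 0 1;0 0 0 1.5 1.7 1 1;0 0 0 1.5 1.7 3.5 1;0 0 0 1.5 1.7 6.5 1;0 0 0 1.5 1.7 9 1;0 0 0 1.5 1.7 11 1;0 0 0 1.5 1.7 12 1;0 0 0 1.5 1.7 12 1"

```text
time: 18.45
tool_pos: [0.4414, 0.2994, 0.1676]
tool_rot: [-0.385, -3.116, 0.005]
force: [-0.8, -0.3, -2.4]
width: 0.0286
finger_force: 39.9
```

>>> apply_moves --deltas "0 0 0 0 0 1.5 1;0 0 0 0 0 2.8 1;0 0 0 0 0 3.7 1;0 0 0 0 0 4.2 1;0 0 0 0 0 4.5 1;0 0 0 0 0 4.5 1"

```text
time: 19.05
tool_pos: [0.4422, 0.3015, 0.1249]
tool_rot: [0.382, 3.118, 0.001]
force: [0.6, -0.1, -1.3]
width: 0.0285
finger_force: 40.0
```

>>> apply_moves --deltas "0 0 0 0 0 0.1 1;0 0 0 0 0 0.1 1;0 0 0 0 0 0.1 -1;0 0 0 0 0 0.1 -1;0 0 0 0 0 0.1 -1;0 0 0 0 0 0.1 -1;0 0 0 0 0 0.1 -1"

```text
time: 19.75
tool_pos: [0.4419, 0.3013, 0.1233]
tool_rot: [0.382, 3.118, 0.0]
force: [0.7, 0.2, -0.2]
width: 0.0853
finger_force: 0.0
```

>>> apply_moves --deltas "0 0 0 0 0 -2 -1;0 0 0 0 0 -5 -1;0 0 0 0 0 -9 -1;0 0 0 0 0 -12 -1;0 0 0 -2.5 -3 -12 -1;0 0 0 -5.5 -6.5 -12 -1;0 0 0 -8.5 -10 -12 -1;0 0 0 -11.5 -13.5 -12 -1"

```text
time: 20.55
tool_pos: [0.5214, 0.141, 0.2436]
tool_rot: [0.381, 3.118, 0.001]
force: [0.2, 0.0, -1.1]
width: 0.0856
finger_force: 0.0
```

>>> apply_moves --deltas "0 0 0 -3 -3.7 0 -1;0 0 0 -6 -7.5 0 -1;0 0 0 -9.3 -11.4 0 -1;0 0 0 -9.3 -11.4 3 -1;0 0 0 -9.3 -11.4 6 -1;0 0 0 -9.3 -11.4 9 -1;0 0 0 -9.3 -11.4 12 -1;0 0 0 -9.3 -11.4 12 -1"

```text
time: 21.35
tool_pos: [0.5804, 0.0095, 0.1192]
tool_rot: [-0.381, -3.11, 0.004]
force: [-1.1, -0.6, 0.4]
width: 0.0854
finger_force: 0.0
```

Run:
```python
from h import *
S=cam("scene");D=cam("side");W=cam("wrist")
a=S["px"][150:300,270:470];b=D["px"][150:420,230:420]
cv2.imwrite("pics/m6.png",np.hstack([cv2.resize(x,(220,300))[:,:,::-1] for x in (a,b)]+[cv2.resize(W["px"],(360,270))[:,:,::-1]] if 0 else [cv2.resize(x,(200,300))[:,:,::-1] for x in (a,b)]+[cv2.resize(W["px"],(400,300))[:,:,::-1]]))
print(pose()[:3,3].round(4),proj(W,(.5845,.01,.07)))
```

```text
[0.5845 0.0094 0.1247] [320.95684977 275.74293512]
```

View pics/m6.png

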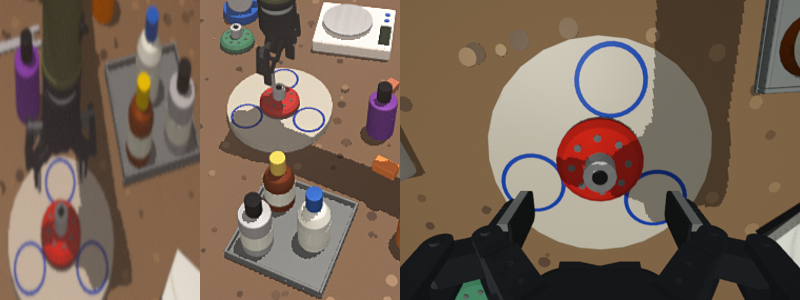

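All three bottles stand in the tray. Checking the hub once the arm has settled.

Run:
```python
from h import *
for i in range(2):
    W=cam("wrist");g=cv2.cvtColor(W["px"],cv2.COLOR_RGB2GRAY)
    roi=g[255:315,290:350];m=(roi<60).astype(np.uint8);k,l,st,ce=cv2.connectedComponentsWithStats(m)
    for j in range(1,k):
        if st[j,4]>30:
            c=ce[j]+[290,255];print(c.round(1),st[j].tolist(),hit(W,c,.07).round(4))
print(pose()[:3,3].round(4))
```

```text
[291.4 271.9] [0, 0, 6, 39, 118] [ 0.58  -0.005]
[344.7 289.5] [43, 0, 17, 60, 438] [0.597  0.0206]
[318.8 281. ] [17, 15, 25, 23, 459] [0.5887 0.0081]
[291.1 273.6] [0, 0, 6, 40, 102] [ 0.5816 -0.0054]
[344.3 289.1] [41, 0, 19, 60, 464] [0.5975 0.0205]
[318.4 279.5] [17, 13, 24, 24, 456] [0.5885 0.0081]
[0.585  0.0095 0.1254]
```

>>> apply_moves --deltas "0 0 0 -0.2 -0.1 1.5 -1;0 0 0 -0.2 -0.1 3 -1;0 0 0 -0.2 -0.1 4.5 -1;0 0 0 -0.2 -0.1 5.5 -1;0 0 0 -0.2 -0.1 5.9 -1;0 0 0 -0.2 -0.1 5.9 -1;0 0 0 -0.2 -0.1 5.9 -1"

```text
time: 22.3
tool_pos: [0.5856, 0.0079, 0.0646]
tool_rot: [0.382, 3.118, 0.0]
force: [-0.7, 0.4, 0.3]
width: 0.0853
finger_force: 0.0
```

>>> apply_moves --deltas "0 0 0 0 0 0 1;0 0 0 0 0 0 1;0 0 0 0 0 0 1;0 0 0 0 0 0 1;0 0 0 0 0 0 1;0 0 0 0 0 0 1" --newtons 60

```text
time: 22.9
tool_pos: [0.5857, 0.0083, 0.065]
tool_rot: [0.382, 3.117, 0.001]
force: [-0.5, 0.9, 4.7]
width: 0.0282
finger_force: 59.4
```

Run:
```python
from h import *
S=cam("scene");D=cam("side")
def pan(C,y0,y1,x0,x1,nm):
    p=C["px"][y0:y1,x0:x1];cv2.imwrite("pics/"+nm,p[:,:,::-1])
    h=cv2.cvtColor(p,cv2.COLOR_RGB2HSV);m=cv2.inRange(h,(0,0,110),(180,40,195))
    k,l,st,ce=cv2.connectedComponentsWithStats(m);j=1+st[1:,4].argmax()
    c,_=cv2.findContours((l==j).astype(np.uint8),cv2.RETR_EXTERNAL,cv2.CHAIN_APPROX_NONE);e=cv2.fitEllipse(cv2.convexHull(max(c,key=len)));
    print(nm,np.round(e[0],1)+[x0,y0],np.round(e[1],1),st[j].tolist(),hit(C,np.array(e[0])+[x0,y0],.048).round(4))
pan(S,220,320,138,240,"ps.png");pan(D,148,205,330,420,"pd.png")
a=cv2.resize(cv2.imread("pics/ps.png"),(400,392));b=cv2.resize(cv2.imread("pics/pd.png"),(400,253))
cv2.imwrite("pics/m7.png",np.hstack([a,np.vstack([b,np.zeros((139,400,3),np.uint8)])]))
```

```text
ps.png [187.2 269.6] [47.8 59.7] [20, 25, 60, 50, 2233] [ 0.4856 -0.2946]
pd.png [370.8 194.7] [10.9 89.8] [7, 39, 74, 17, 533] [ 0.4603 -0.174 ]
```

View pics/m7.png

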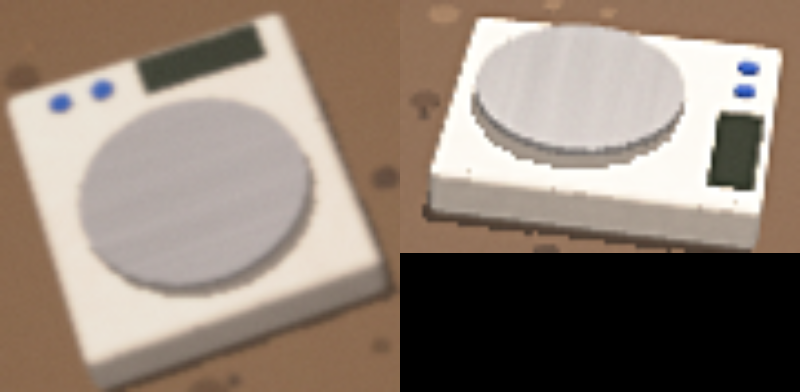

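The fingers hold the hub (28 mm). The pan's centre works out at about (0.483, -0.290). Lifting the wheel and carrying it over.

>>> apply_moves --deltas "0 0 0 0 0 -1 1;0 0 0 0 0 -3 1;0 0 0 0 0 -5.5 1;0 0 0 0 0 -7.5 1;0 0 0 0.1 -1.5 -8 1;0 0 0 0.3 -4 -8 1;0 0 0 0.6 -7.2 -8 1;0 0 0 0.9 -10.5 -8 1"

```text
time: 23.8
tool_pos: [0.5491, -0.0936, 0.1429]
tool_rot: [-0.381, -3.116, 0.001]
force: [0.6, -0.7, -4.1]
width: 0.0283
finger_force: 59.7
```

>>> apply_moves --deltas "0 0 0 0.3 -3.5 0 1;0 0 0 0.6 -7 0 1;0 0 0 0.9 -10.5 0 1;0 0 0 1.2 -14 0 1;0 0 0 1.5 -17 0 1;0 0 0 1.7 -19.5 0 1;0 0 0 1.8 -20.9 0 1;0 0 0 1.8 -20.9 0 1"

```text
time: 24.6
tool_pos: [0.4797, -0.2937, 0.1433]
tool_rot: [-0.391, -3.114, 0.002]
force: [-0.7, 0.1, -5.1]
width: 0.0282
finger_force: 59.8
```

>>> apply_moves --deltas "0 0 0 0 0 1.5 1;0 0 0 0 0 2.5 1;0 0 0 0 0 3 1;0 0 0 0 0 3 1;0 0 0 0 0 3 1"

```text
time: 25.1
tool_pos: [0.4835, -0.2898, 0.1141]
tool_rot: [-0.38, -3.118, 0.0]
force: [1.0, -0.4, -3.6]
width: 0.0281
finger_force: 59.8
```

Run:
```python
from h import *
S=cam("scene");D=cam("side");W=cam("wrist")
a=S["px"][210:330,130:290];b=D["px"][120:240,310:470]
cv2.imwrite("pics/m8.png",np.hstack([cv2.resize(x,(400,300))[:,:,::-1] for x in (a,b)]))
for C in (S,D):
    h=cv2.cvtColor(C["px"],cv2.COLOR_RGB2HSV);m=cv2.inRange(h,(0,150,60),(8,255,255))|cv2.inRange(h,(174,150,60),(180,255,255))
    m[:,:130]=0;m[:,470:]=0;m[:150]=0;m[300:]=0
    k,l,st,ce=cv2.connectedComponentsWithStats(m);
    for j in range(1,k):
        if st[j,4]>60:print(st[j].tolist(),ce[j].round(1))
print(pose()[:3,3].round(4),arm.get_obs()["force"].round(1))
```

```text
[166, 246, 40, 32, 591] [185.9 265.3]
[353, 150, 33, 19, 411] [369.3 159.6]
[ 0.4837 -0.2903  0.1148] [-0.6  0.1 -3.5]
```

View pics/m8.png

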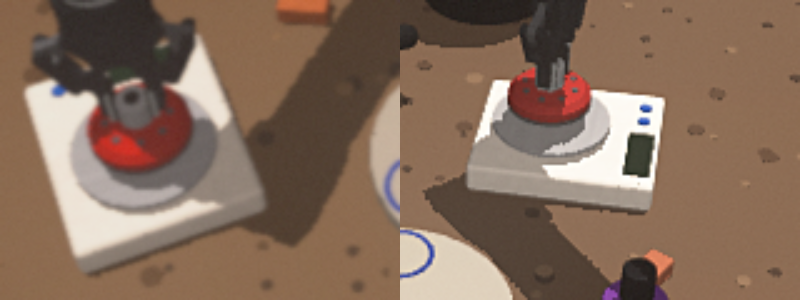

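The wheel hangs level over the pan and looks nearly centred. I'll lower it and compare the red outline with the pan's.

>>> apply_moves --deltas "0 0 0 0 0 1 1;0 0 0 0 0 1.7 1;0 0 0 0 0 2 1;0 0 0 0 0 2 1;0 0 0 0 0 2 1"

```text
time: 25.75
tool_pos: [0.4833, -0.2903, 0.0942]
tool_rot: [-0.382, -3.118, 0.0]
force: [0.0, -0.4, -3.6]
width: 0.0281
finger_force: 59.8
```

Run:
```python
from h import *
from scipy.optimize import minimize
S=cam("scene");D=cam("side")
P=pose()[:3,3];print(P.round(4),arm.get_obs()["force"].round(1))
t=np.linspace(0,2*np.pi,200)
def circ(C,x,y,z,r): return np.array([proj(C,(x+r*np.cos(a),y+r*np.sin(a),z)) for a in t])
for n,C in (("S",S),("D",D)):
    p=C["px"][:,:,::-1].copy()
    for (x,y,z,r,c) in [(.483,-.290,.048,.065,(0,255,0)),(P[0],P[1],P[2]-.064-.0+.02,.045,(255,255,0))]:
        cv2.polylines(p,[np.round(circ(C,x,y,z,r)*16).astype(np.int32)],True,c,1,cv2.LINE_AA,4)
    a=p[215:335,130:290] if n=="S" else p[120:240,310:470]
    C["o"]=cv2.resize(a,(400,300),interpolation=2)
cv2.imwrite("pics/m9.png",np.hstack([S["o"],D["o"]]))
```

```text
[ 0.4834 -0.2904  0.0944] [ 0.6 -0.6 -4.1]
```

View pics/m9.png

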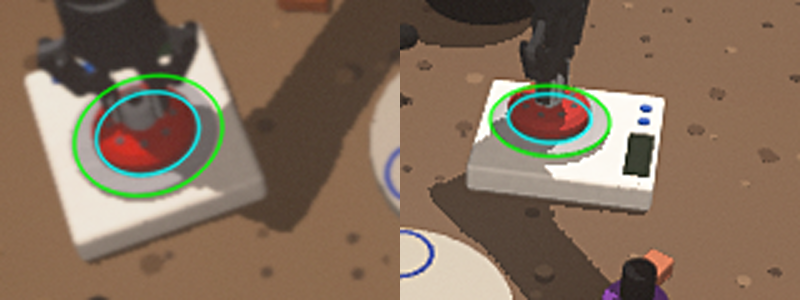

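The wheel's outline sits within about 2 mm of the pan's centre in both views. Setting it down.

>>> apply_moves --deltas "0 0 0 0 0 0.1 1;0 0 0 0 0 0.2 1;0 0 0 0 0 0.2 1;0 0 0 0 0 0.2 1"

```text
time: 26.25
tool_pos: [0.4835, -0.2903, 0.093]
tool_rot: [0.382, 3.118, 0.0]
force: [-2.5, 2.1, 4.0]
width: 0.028
finger_force: 60.5
```

>>> apply_moves --deltas "0 0 0 0 0 0 -1;0 0 0 0 0 0 -1;0 0 0 0 0 0 -1;0 0 0 0 0 0 -1;0 0 0 0 0 0 -1"

```text
time: 26.75
tool_pos: [0.4834, -0.2902, 0.0923]
tool_rot: [0.382, 3.118, -0.0]
force: [0.0, 0.3, -0.2]
width: 0.0857
finger_force: 0.0
```

>>> apply_moves --deltas "0 0 0 0 0 -1 -1;0 0 0 0 0 -3 -1;0 0 0 0 0 -6 -1;0 0 0 0 0 -10 -1;0 0 0 0 0 -14 -1;0 0 0 0 0 -18 -1;0 0 0 0 0 -18 -1;0 0 0 0 0 -18 -1"

```text
time: 27.55
tool_pos: [0.4837, -0.2906, 0.2738]
tool_rot: [0.382, 3.115, -0.0]
force: [-0.5, 0.0, -0.1]
width: 0.0857
finger_force: 0.0
```

Run:
```python
from h import *
S=cam("scene");D=cam("side");W=cam("wrist")
a=S["px"][215:335,130:290];b=D["px"][120:240,310:470]
cv2.imwrite("pics/m10.png",np.hstack([cv2.resize(x,(240,300),interpolation=2)[:,:,::-1] for x in (a,b)]+[cv2.resize(W["px"],(320,300))[:,:,::-1]]))
print(pose()[:3,3].round(4))
print(arm.boxes_of("wrist","wheel_red"),arm.boxes_of("wrist","scale"))
```

```text
[ 0.4826 -0.2898  0.2711]
[{'rect': [320.6, 210.8, 89.5, 90.4], 'conf': 0.79}] [{'rect': [304.6, 175.8, 209.1, 232.3], 'conf': 0.64}]
```

View pics/m10.png

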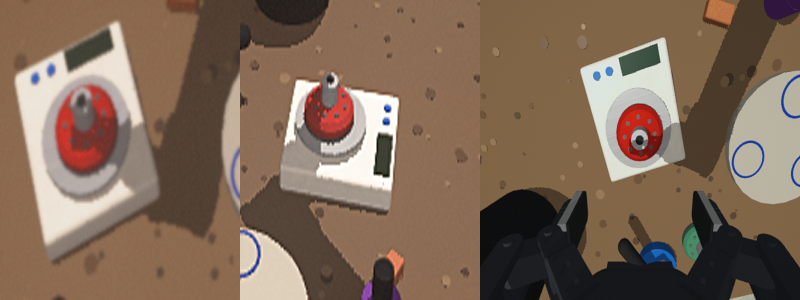

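The wheel sits flat on the pan, hub up and centred. Now returning the bottles, blue first.

>>> apply_moves --deltas "0 0 0 1.2 3.7 0 -1;0 0 0 2.6 8 0 -1;0 0 0 4 12.5 0 -1;0 0 0 5.5 17 0 -1;0 0 0 7 21.5 0 -1;0 0 0 8.4 26 0 -1;0 0 0 9.9 30.5 0 -1;0 0 0 11.4 35 0 -1"

```text
time: 28.6
tool_pos: [0.4563, 0.0786, 0.2717]
tool_rot: [-0.382, -3.117, 0.0]
force: [1.4, 0.7, 0.4]
width: 0.0848
finger_force: 0.0
```

>>> apply_moves --deltas "0 0 0 1.4 4.3 0 -1;0 0 0 2.8 8.6 0 -1;0 0 0 4.2 13 0 -1;0 0 0 5.6 17.2 0 -1;0 0 0 6.6 20.3 0 -1;0 0 0 6.9 21.4 0 -1;0 0 0 6.9 21.4 4 -1;0 0 0 6.9 21.4 8 -1"

```text
time: 29.4
tool_pos: [0.4426, 0.3012, 0.1917]
tool_rot: [0.382, 3.117, 0.001]
force: [0.3, -0.1, -0.9]
width: 0.0851
finger_force: 0.0
```

Run:
```python
from h import *
W=cam("wrist","w11.png");print(pose()[:3,3].round(4),proj(W,(.4423,.302,.135)))
go((.4423,.302,.123))
```

```text
[0.4387 0.2979 0.1838] [320.45468377 271.25696126]
rot [-0.01  -0.006 -0.   ] cm [-0.28  0.55  6.07] yaw 1.326
```

View pics/w11.png

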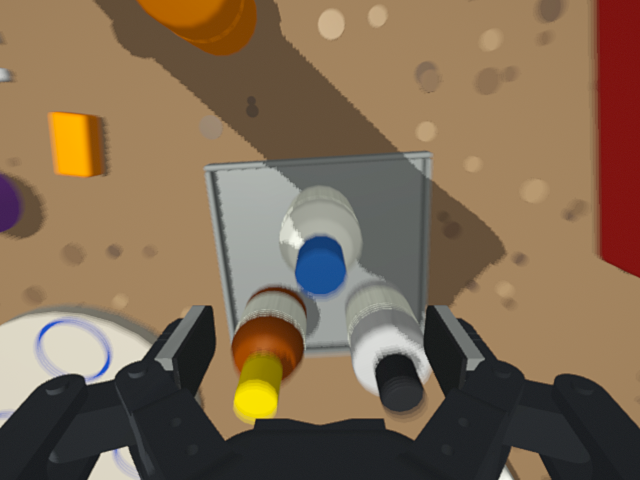

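The blue cap is centred at (320,271). Going down, gripping and carrying it to its ring.

>>> apply_moves --deltas "0 0 0 0 0 2 -1;0 0 0 0 0 4 -1;0 0 0 0 0 6 -1;0 0 0 0 0 6.9 -1;0 0 0 0 0 6.9 -1;0 0 0 0 0 6.9 -1"

```text
time: 30.05
tool_pos: [0.4424, 0.3012, 0.1242]
tool_rot: [0.383, 3.117, 0.001]
force: [0.5, 0.2, 0.3]
width: 0.0853
finger_force: 0.0
```

>>> apply_moves --deltas "0 0 0 0 0 0 1;0 0 0 0 0 0 1;0 0 0 0 0 0 1;0 0 0 0 0 0 1;0 0 0 0 0 0 1;0 0 0 0 0 0 1" --newtons 40

```text
time: 30.65
tool_pos: [0.4421, 0.3017, 0.1239]
tool_rot: [0.382, 3.118, 0.002]
force: [0.2, 1.2, 3.2]
width: 0.0285
finger_force: 39.6
```

>>> apply_moves --deltas "0 0 0 0 0 -1 1;0 0 0 0 0 -3 1;0 0 0 0 0 -6 1;0 0 0 0 0 -9.5 1;0 0 0 0 0 -13 1;0 0 0 -1 -1.4 -15 1;0 0 0 -2.8 -3.8 -15 1;0 0 0 -4.9 -6.7 -15 1"

```text
time: 31.45
tool_pos: [0.4729, 0.2246, 0.274]
tool_rot: [0.377, 3.119, 0.001]
force: [0.0, -0.4, -3.6]
width: 0.029
finger_force: 40.0
```

>>> apply_moves --deltas "0 0 0 -2.3 -3.2 0 1;0 0 0 -4.6 -6.4 0 1;0 0 0 -6.9 -9.6 0 1;0 0 0 -9.2 -12.8 0 1;0 0 0 -11.5 -16 0 1;0 0 0 -13.8 -19.2 0 1;0 0 0 -16 -22 0 1;0 0 0 -17.5 -24 0 1"

```text
time: 32.25
tool_pos: [0.5849, -0.0541, 0.2731]
tool_rot: [-0.387, -3.117, 0.002]
force: [-0.3, 0.4, -2.1]
width: 0.0289
finger_force: 40.0
```

>>> apply_moves --deltas "0 0 0 -1 -1.2 0 1;0 0 0 -1.5 -1.7 1 1;0 0 0 -1.5 -1.7 3.5 1;0 0 0 -1.5 -1.7 6.5 1;0 0 0 -1.5 -1.7 9 1;0 0 0 -1.5 -1.7 10 1;0 0 0 -1.5 -1.7 10 1"

```text
time: 32.95
tool_pos: [0.594, -0.0698, 0.1712]
tool_rot: [-0.38, -3.114, 0.0]
force: [0.2, -0.0, -2.4]
width: 0.029
finger_force: 40.0
```

>>> apply_moves --deltas "0 0 0 0 0 1 1;0 0 0 0 0 2 1;0 0 0 0 0 2.8 1;0 0 0 0 0 3.2 1;0 0 0 0 0 3.4 1;0 0 0 0 0 3.4 1"

```text
time: 33.55
tool_pos: [0.5957, -0.0709, 0.1394]
tool_rot: [0.382, 3.118, 0.0]
force: [-0.6, -0.3, -2.5]
width: 0.0288
finger_force: 40.0
```

>>> apply_moves --deltas "0 0 0 0 0 0.1 1;0 0 0 0 0 0.1 1;0 0 0 0 0 0.1 -1;0 0 0 0 0 0.1 -1;0 0 0 0 0 0.1 -1;0 0 0 0 0 0.1 -1;0 0 0 0 0 0.1 -1"

```text
time: 34.25
tool_pos: [0.5956, -0.0708, 0.1384]
tool_rot: [0.382, 3.118, 0.0]
force: [0.7, 0.8, 0.0]
width: 0.0856
finger_force: 0.0
```

>>> apply_moves --deltas "0 0 0 0 0 -2 -1;0 0 0 0 0 -5 -1;0 0 0 0 0 -9 -1;0 0 0 0 0 -11 -1;0 0 0 1.5 3 -11 -1;0 0 0 3.5 7 -11 -1;0 0 0 5.5 11 -11 -1;0 0 0 7.5 15 -11 -1"

```text
time: 35.05
tool_pos: [0.5585, 0.0943, 0.2486]
tool_rot: [0.383, 3.118, 0.001]
force: [0.4, 0.3, -1.0]
width: 0.0853
finger_force: 0.0
```

>>> apply_moves --deltas "0 0 0 2 4 0 -1;0 0 0 4 8 0 -1;0 0 0 6.9 13.1 0 -1;0 0 0 6.9 13.1 2 -1;0 0 0 6.9 13.1 4 -1;0 0 0 6.9 13.1 6 -1;0 0 0 6.9 13.1 6 -1;0 0 0 6.9 13.1 6 -1"

```text
time: 35.85
tool_pos: [0.5237, 0.2365, 0.1886]
tool_rot: [-0.382, -3.118, 0.0]
force: [1.1, 0.1, 0.7]
width: 0.0855
finger_force: 0.0
```

Run:
```python
from h import *
W=cam("wrist");print(pose()[:3,3].round(4),proj(W,(.5241,.237,.127)),[b for b in arm.boxes_of("wrist","bottle_yellow")])
h=cv2.cvtColor(W["px"],cv2.COLOR_RGB2HSV);m=cv2.inRange(h,(22,150,100),(33,255,255));k,l,st,ce=cv2.connectedComponentsWithStats(m)
print([(ce[j].round(),st[j].tolist()) for j in range(1,k) if st[j,4]>200])
S=cam("scene");D=cam("side")
a=S["px"][150:310,260:470];b=D["px"][150:420,230:500]
cv2.imwrite("pics/m12.png",np.hstack([cv2.resize(a,(400,305))[:,:,::-1],cv2.resize(b,(305,305))[:,:,::-1]]))
```

```text
[0.5242 0.2367 0.1894] [320.42168132 269.29120613] [{'rect': [321.0, 243.8, 81.6, 113.4], 'conf': 0.85}]
[(array([322., 267.]), [296, 235, 52, 64, 2668])]
```

View pics/m12.png

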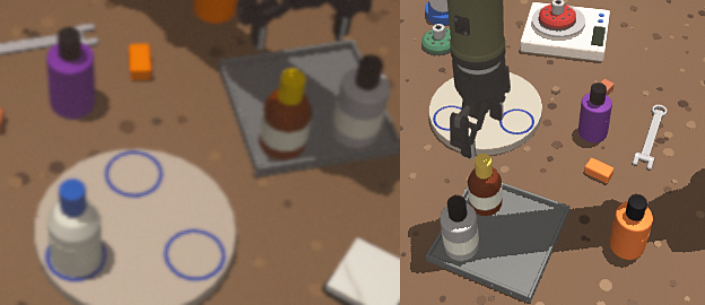

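Blue stands on its ring again. Now yellow.

>>> apply_moves --deltas "0 0 0 0 0 2 -1;0 0 0 0 0 4 -1;0 0 0 0 0 6 -1;0 0 0 0 0 7.3 -1;0 0 0 0 0 7.3 -1;0 0 0 0 0 7.3 -1"

```text
time: 36.65
tool_pos: [0.5241, 0.2368, 0.1161]
tool_rot: [0.382, 3.117, 0.001]
force: [-0.2, -0.2, 1.3]
width: 0.0857
finger_force: 0.0
```

>>> apply_moves --deltas "0 0 0 0 0 0 1;0 0 0 0 0 0 1;0 0 0 0 0 0 1;0 0 0 0 0 0 1;0 0 0 0 0 0 1;0 0 0 0 0 0 1" --newtons 40

```text
time: 37.25
tool_pos: [0.524, 0.237, 0.1159]
tool_rot: [0.382, 3.117, 0.001]
force: [-0.1, 1.0, 2.3]
width: 0.0285
finger_force: 39.6
```

>>> apply_moves --deltas "0 0 0 0 0 -1 1;0 0 0 0 0 -3 1;0 0 0 0 0 -6 1;0 0 0 0 0 -9 1;0 0 0 -0.2 -1.5 -10 1;0 0 0 -0.7 -4 -10 1;0 0 0 -1.2 -7 -10 1;0 0 0 -1.8 -10 -10 1"

```text
time: 38.05
tool_pos: [0.5156, 0.1326, 0.214]
tool_rot: [-0.382, -3.116, 0.003]
force: [0.1, 0.4, -3.2]
width: 0.0288
finger_force: 40.1
```

>>> apply_moves --deltas "0 0 0 -0.6 -3.2 0 1;0 0 0 -1.1 -6.2 0 1;0 0 0 -1.5 -8.4 0 1;0 0 0 -1.7 -9.6 1 1;0 0 0 -1.7 -9.6 3 1;0 0 0 -1.7 -9.6 5 1;0 0 0 -1.7 -9.6 5 1;0 0 0 -1.7 -9.6 5 1"

```text
time: 38.85
tool_pos: [0.5095, 0.0379, 0.1645]
tool_rot: [-0.381, -3.116, 0.001]
force: [-0.5, 0.4, -2.0]
width: 0.0288
finger_force: 40.0
```

>>> apply_moves --deltas "0 0 0 0 0 1 1;0 0 0 0 0 2 1;0 0 0 0 0 2.8 1;0 0 0 0 0 3.2 1;0 0 0 0 0 3.4 1;0 0 0 0 0 3.4 1"

```text
time: 39.45
tool_pos: [0.5105, 0.038, 0.1314]
tool_rot: [0.382, 3.118, 0.0]
force: [0.0, 0.5, -3.5]
width: 0.0287
finger_force: 40.2
```

>>> apply_moves --deltas "0 0 0 0 0 0.1 1;0 0 0 0 0 0.1 1;0 0 0 0 0 0.1 -1;0 0 0 0 0 0.1 -1;0 0 0 0 0 0.1 -1;0 0 0 0 0 0.1 -1;0 0 0 0 0 0.1 -1"

```text
time: 40.15
tool_pos: [0.5104, 0.0379, 0.1304]
tool_rot: [0.382, 3.118, 0.0]
force: [0.1, 0.8, 0.7]
width: 0.0852
finger_force: 0.0
```

>>> apply_moves --deltas "0 0 0 0 0 -2 -1;0 0 0 0 0 -5 -1;0 0 0 0 0 -9 -1;0 0 0 0 0 -11 -1;0 0 0 0.5 3 -11 -1;0 0 0 1 7 -11 -1;0 0 0 1.5 11 -11 -1;0 0 0 2 15 -11 -1"

```text
time: 40.95
tool_pos: [0.5272, 0.1898, 0.2406]
tool_rot: [0.383, 3.118, 0.001]
force: [1.0, 0.1, 0.0]
width: 0.0857
finger_force: 0.0
```

>>> apply_moves --deltas "0 0 0 0.6 4 0 -1;0 0 0 1.2 8 0 -1;0 0 0 1.7 11.5 0 -1;0 0 0 2 14.2 1 -1;0 0 0 2 14.2 3 -1;0 0 0 2 14.2 5 -1;0 0 0 2 14.2 6 -1;0 0 0 2 14.2 6 -1"

```text
time: 41.75
tool_pos: [0.5411, 0.3303, 0.1785]
tool_rot: [-0.382, -3.116, 0.004]
force: [-0.9, 0.2, 0.7]
width: 0.0855
finger_force: 0.0
```

>>> apply_moves --deltas "0 0 0 0 0 2 -1;0 0 0 0 0 4 -1;0 0 0 0 0 5.5 -1;0 0 0 0 0 6.1 -1;0 0 0 0 0 6.1 -1;0 0 0 0 0 6.1 -1"

```text
time: 42.35
tool_pos: [0.5426, 0.3313, 0.1203]
tool_rot: [0.382, 3.117, 0.002]
force: [0.1, 1.0, 0.5]
width: 0.0853
finger_force: 0.0
```

>>> apply_moves --deltas "0 0 0 0 0 0 1;0 0 0 0 0 0 1;0 0 0 0 0 0 1;0 0 0 0 0 0 1;0 0 0 0 0 0 1;0 0 0 0 0 0 1" --newtons 40

```text
time: 42.95
tool_pos: [0.5422, 0.3314, 0.1198]
tool_rot: [0.382, 3.118, 0.001]
force: [0.2, 0.8, 2.1]
width: 0.0288
finger_force: 39.7
```

>>> apply_moves --deltas "0 0 0 0 0 -1 1;0 0 0 0 0 -3 1;0 0 0 0 0 -6 1;0 0 0 0 0 -9 1;0 0 0 -1 -1.5 -10 1;0 0 0 -3 -4 -10 1;0 0 0 -5.3 -7.5 -10 1;0 0 0 -7.6 -11 -10 1"

```text
time: 43.75
tool_pos: [0.5891, 0.2027, 0.2182]
tool_rot: [-0.382, -3.117, 0.003]
force: [0.3, -0.8, -2.5]
width: 0.0289
finger_force: 39.9
```

>>> apply_moves --deltas "0 0 0 -2.2 -3.2 0 1;0 0 0 -4.5 -6.5 0 1;0 0 0 -6.5 -9.4 0 1;0 0 0 -8 -11.6 0 1;0 0 0 -9 -12.8 1 1;0 0 0 -9.3 -13.1 3 1;0 0 0 -9.3 -13.1 5 1;0 0 0 -9.3 -13.1 5 1"

```text
time: 44.55
tool_pos: [0.6447, 0.056, 0.1644]
tool_rot: [-0.381, -3.11, 0.003]
force: [0.7, 0.7, -1.6]
width: 0.0287
finger_force: 39.8
```

>>> apply_moves --deltas "0 0 0 0 0 1 1;0 0 0 0 0 2 1;0 0 0 0 0 2.8 1;0 0 0 0 0 3.2 1;0 0 0 0 0 3.4 1;0 0 0 0 0 3.4 1"

```text
time: 45.15
tool_pos: [0.6479, 0.0564, 0.1354]
tool_rot: [0.382, 3.118, 0.0]
force: [0.1, -0.7, -3.0]
width: 0.029
finger_force: 40.2
```

>>> apply_moves --deltas "0 0 0 0 0 0.1 1;0 0 0 0 0 0.1 1;0 0 0 0 0 0.1 -1;0 0 0 0 0 0.1 -1;0 0 0 0 0 0.1 -1;0 0 0 0 0 0.1 -1;0 0 0 0 0 0.1 -1"

```text
time: 45.85
tool_pos: [0.6479, 0.0563, 0.1345]
tool_rot: [0.382, 3.118, 0.0]
force: [-0.5, 0.7, 0.8]
width: 0.0855
finger_force: 0.0
```

>>> apply_moves --deltas "0 0 0 0 0 -2 -1;0 0 0 0 0 -5 -1;0 0 0 0 0 -9 -1;0 0 0 0 0 -13 -1;0 0 0 3 4 -15 -1;0 0 0 6 8 -15 -1;0 0 0 9 12 -15 -1;0 0 0 12 16 -15 -1"

```text
time: 46.65
tool_pos: [0.5705, 0.2388, 0.2849]
tool_rot: [0.383, 3.117, 0.002]
force: [0.4, 0.8, -0.5]
width: 0.0858
finger_force: 0.0
```

Run:
```python
from h import *
S=cam("scene");D=cam("side")
a=S["px"][210:400,130:410];b=D["px"][130:300,230:480]
cv2.imwrite("pics/m13.png",np.hstack([cv2.resize(a,(400,271),interpolation=2),cv2.resize(b,(400,271),interpolation=2)])[:,:,::-1])
print(arm.get_obs()["time"],arm.get_obs()["dq"].round(3))
```

```text
46.75 [ 0.058  0.007  0.089  0.003  0.064 -0.002  0.058]
```

View pics/m13.png

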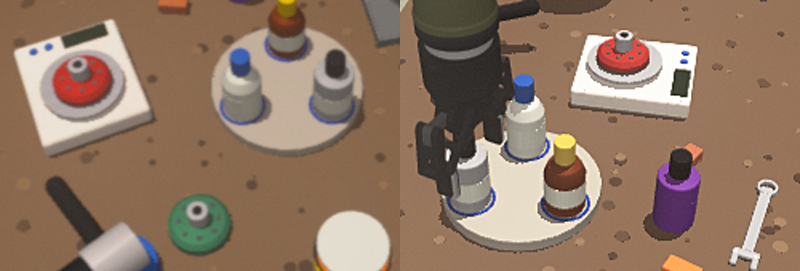

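All three bottles stand on their own rings, the red wheel sits on the pan with its hub up, and the green wheel hasn't been moved. The gripper is clear of everything.

>>> apply_moves --deltas "0 0 0 0 0 0 -1;0 0 0 0 0 0 -1;0 0 0 0 0 0 -1;0 0 0 0 0 0 -1"

```text
time: 47.15
tool_pos: [0.5721, 0.2355, 0.2844]
tool_rot: [0.386, 3.117, -0.0]
force: [0.4, -0.0, 0.3]
width: 0.0856
finger_force: 0.0
```

```bash
python3 -c "
from plant import arm
print(arm.hand_in())"
```

```text
the job is handed in; nothing more can be done
None
```

The job is done and handed in at about 47 s: the red wheel lies flat, hub up, in the middle of the scale's pan, and all three bottles stand on their original rings again; the green wheel was left alone, and the hand-in returned no verdict.

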